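Re-arm the battery sorting line

ROBOT

A 6-joint arm with a two-finger parallel gripper is mounted at the origin on the work surface. World frame = base frame: x ahead of the robot, y to its left, z up, the work surface at z = 0. Lengths are in m, angles in rad, forces in N, time in s.
With the tool pointing down it reaches from about 0.425 to 1.125 m from the base axis. Payload 14.9 kg.
Tool frame: the origin (TCP) lies at the very end of the fingers, on their centre line; the grasp point (between the pads) lies 19 mm behind it (arm.grip_depth is the x of the grasp point in the tool frame, in m); x points along the fingers, z is the direction in which the jaws open and shut, and the axes are right-handed (so a half turn about x gives the same grasp; the last joint's range is limited). The gripper opens to 91 mm and grips with 3 to 60 N. Pads are 32 mm wide; open, the fingers measure 118 mm over their backs; the gripper's body (76 mm by 178 mm) begins 60 mm behind the grasp point.
Start: joints at [1.218, 0.379, 1.734, -0, 1.028, -0.033], TCP at [0.22, 0.665, 0.214] pointing down, gripper open.
Joint ranges: [-2.77, 2.77], [-0.74, 2.19], [0, 2.66], [-1.06, 4.2], [0.31, 2.87], [-3.08, 3.08]. Speed limits (rad/s): [1.89, 1.89, 2.39, 3.14, 3.14, 3.14].

INTERFACE

Orientations are given as a rotation vector (axis times angle).
In Python, from rig import arm gives the robot as it stands.
- The arm moves only by the tool drive_tool, never from a script. Its argument "moves" is a list of rows, each an object with "linear": the shift along the tool's x, y, z in units of 60 mm (1.0 is 60 mm), a list of three; "twist": the turn, a rotation vector about the tool's x, y, z in units of 8 degrees (1.0 is 8 degrees), a list of three; "claw": the opening, from 0 (shut) to 1 (fully open). In form: [{"linear": [dx, dy, dz], "twist": [wx, wy, wz], "claw": claw}, ...]. A call has 1 to 8 rows; each row is the pose to reach, as a shift and turn from the pose measured when the call began, along the tool's axes at that moment; what a row does not reach only later rows make up. A row lasts 1/8 s, in which the tool goes at most 62.5 mm and 10.7 degrees, less where a joint would pass 70% of its speed; a pose out of reach is approached as far as the arm can. A call with a gripper value outside its range is refused whole. The fingers move at their own pace and stop on an object; "newtons" is the grip in N (left out, the last holds). Time passes only in rows, so rows that repeat a pose let the fingers close. It gives the time, the measured TCP pose, the force and the opening at its end, in the units of the state.
- arm.observe(): the state, without advancing time (a new reading comes with each control period).
- arm.camera(name): name is "scene" or "side" or "wrist"; returns a dict with "img" (400x640x3 uint8, red, green, blue), "camera_matrix" (3x3 intrinsics, pixels), "pose" (4x4, takes a point from camera to world coordinates); the wrist camera has in their place "T_tool_cam" (4x4, takes a point from camera to tool coordinates, whose origin is the TCP and whose axes are the tool frame's). Camera axes: x right, y up, looking along -z (the intrinsics and any distortion apply to the point x, -y, -z); pixel columns grow to the right and rows downward; lengths in m; the calibration is good to about 2 mm. A picture is of the moment at which its call begins: read the wrist's pose just before it. There is no depth.
- arm.hand_in(): hands the job in, once; it reports no verdict.
Trained networks look in a picture, given as the dict that the camera call returned (one of the last four; its "shot" number tells which), for a name from the list of things; names that differ only in an ending like _2 or _b are one class to them, and where a whole thing is asked for, a point or a joint stands for the part that bears it (a point fixed in the world has none). Each returns a list of dicts, best first, with "conf" (0 to 1); they miss things now and then, are a little off and sometimes report something else, mostly with a low value. They report only what shows in the picture. A call takes as long as a camera call. They do not tell look-alikes from the thing itself.
- arm.search_frame(picture, thing): "xyz" ([x, y, z] in m, in world coordinates, good to about 4 mm: the middle of the surface that is visible of it).
The state is a dict: "time_s": time; "joint_pos": joint angles; "dq": joint speeds; "effort": joint torques, N m; "tool_pos": TCP position; "tcp_rot": TCP orientation; "wrist_force": force on the tool from outside, world axes, zero at the start; "ft_torque": the same for the moment, N m; "width": finger opening in m.
Only numpy, scipy, OpenCV 4.12 (cv2) and the standard library are available. Lean on these libraries where they do the work, as an engineer would, in place of code of your own. Each camera call takes 0.05 s, during which the arm holds its last target. There are 200 camera calls.

TASK

Push the red-knobbed toggle on the black switch box all the way over, away from the robot, to switch the sorting line on. Then press the two green reset buttons on the yellow box down together, one fingertip on each, keep both fully down for at least two seconds, and let both come up again. Leave the battery, the brush and the caddy of cartridges as they are.

Things in the scene. Friction and masses are not known exactly. Their poses are not given: they have to be found in the camera images.
- toggle_box: Black switch box, 90 x 70 x 55 mm high (x, y, z), on a steel foot plate 120 x 50 x 4 mm; bolted down; it never moves during the work, but its place and yaw differ from start to start and the two boxes may swap sides. Origin at the centre of its underside, z up. Its +x axis is the ON side (green patch on top), its -x the OFF side (red patch); at yaw 0 +x points straight away from the robot, and yaw stays within 0.5 rad of that. The lever stands up out of the middle of the top.
- toggle (a joint): Toggle lever angle: 0 = fully off, leaning 0.5 rad towards the box's -x; 1.0 = fully on against its stop, leaning 0.5 rad towards the box's +x. Starts between 0 and 0.12. Stays where it is left; about 2 N at the knob moves it.
- toggle_knob (a point): Centre of the red ball knob (24 mm diameter) at the end of the lever, a steel rod 10 mm thick. The knob centre is 60 mm from the hinge, which lies across the box (along its y) over its centre, 50 mm above the bench. The knob centre is thus 103 mm above the bench at either end and 110 mm at mid-swing, and travels 58 mm along the box's x.
- reset_box: Yellow interlock reset box, 80 x 125 x 50 mm high (x, y, z), on a steel foot plate 110 x 90 x 4 mm; bolted down; it never moves during the work, but its place and yaw differ from start to start and the two boxes may swap sides. Origin at the centre of its underside, z up. The two green buttons stand on its top at y = +32 mm and y = -32 mm, x = 0; yaw within 0.6 rad of 0.
- reset_left (a joint): Travel of the green button at the box's y = +32 mm: 0 = up, 0.008 m = fully down on its stop. Spring: about 1.5 N starts it, 5 N holds it fully down; it comes up by itself when let go.
- reset_left_top (a point): Centre of the flat top of the left green button (26 mm diameter). Up, it is 66 mm above the bench, 16 mm proud of the yellow box's top; fully down it is still 8 mm proud.
- reset_right (a joint): Travel of the green button at the box's y = -32 mm; same values and spring as reset_left.
- reset_right_top (a point): Centre of the flat top of the right green button (26 mm diameter), 64 mm from the left one; same heights.
- battery: Loose white scooter battery, 65 x 150 x 85 mm high with two small terminals up to 97 mm; stands upright to one side of the boxes. Origin at the centre of its underside. To be left alone.
- brush: Loose steel terminal brush with a wooden grip, 193 mm long, 40 mm wide at most, 20 mm high, lying flat beyond the boxes. Its x axis runs along the grip towards the steel head; origin on the underside, 110 mm from the end of the grip. To be left alone.
- caddy: Loose red open caddy, 60 x 130 x 30 mm high, with three pockets in a row along its y; origin at the centre of its underside. Stands to one side of the boxes. To be left alone.
- cartridge0: Small loose matte grey hearing-aid cartridge, 22 mm diameter, 36 mm tall, standing upright in the caddy's pocket at y = -41 mm, floor 4 mm above the bench; origin at the centre of its underside. To be left alone.
- cartridge1: Small loose matte grey hearing-aid cartridge, 22 mm diameter, 36 mm tall, standing upright in the caddy's pocket at y = 0 mm, floor 4 mm above the bench; origin at the centre of its underside. To be left alone.
- cartridge2: Small loose matte grey hearing-aid cartridge, 22 mm diameter, 36 mm tall, standing upright in the caddy's pocket at y = 41 mm, floor 4 mm above the bench; origin at the centre of its underside. To be left alone.
There are look-alikes about, which are no part of the job. What is shaped like the toggle_box but pink or purple is not meant.

How it is judged:
By the outcome, as a careful person would: the job done as asked, in the order asked, and still so for the second after the job is handed in, with the robot touching nothing.
It also fails if it takes over 51 s, if anything falls off the work surface, if the arm or the gripper's body presses on something with over 40 N, if the wrist force passes 120 N, or if a joint passes its speed limit or range.

## Working session

There is one attempt and no reset: what is moved stays moved. The work goes in short steps, Python scripts to look and compute and a tool call to move; the robot and the scene stay as the last step left them, time stands still between calls to the robot, and variables do not carry over. Pictures are saved under pics/ and viewed, about 8 in all and at most 12, crops included, and the job is handed in when it is done.

Besides the shell and the picture viewer there is one more tool, called as a command line: name --argument value ..., lists and objects as JSON in quotes. drive_tool: Moves the arm, as the interface text tells. Its arguments: {"type":"object","properties":{"moves":{"type":"array","items":{"type":"object","properties":{"linear":{"type":"array","items":{"type":"number"}},"twist":{"type":"array","items":{"type":"number"}},"claw":{"type":"number"}}}},"newtons":{"type":"number"}},"required":["moves"]}

```bash
mkdir -p pics
cat > h.py <<'E'
import numpy as np,cv2
from rig import arm
from scipy.spatial.transform import Rotation as R
def save(p,n): cv2.imwrite('pics/'+n,cv2.cvtColor(p['img'],cv2.COLOR_RGB2BGR))
E
python3 - <<'E'
from h import *
s=arm.observe(); print({k:np.round(v,3).tolist() for k,v in s.items()})
P={}
for n in ['scene','side']:
    p=arm.camera(n); P[n]=p; print(n,[k for k in p],p['pose'].round(3).tolist(),p['camera_matrix'].round(1).tolist())
    for t in ['toggle_box','toggle_knob','reset_box','reset_left_top','reset_right_top','battery','brush','caddy']:
        print(t,[(np.round(d['xyz'],3).tolist(),round(d['conf'],2)) for d in arm.search_frame(p,t)][:4])
cv2.imwrite('pics/a.png',cv2.cvtColor(np.vstack([P['scene']['img'][:300],P['side']['img'][:300]]),cv2.COLOR_RGB2BGR))
save(P['scene'],'scene.png');save(P['side'],'side.png')
E
```

```text
{'time_s': 0.0, 'joint_pos': [1.218, 0.379, 1.735, 0.0, 1.028, -0.033], 'dq': [-0.0, -0.001, 0.002, -0.0, 0.001, 0.001], 'effort': [0.001, -76.374, -43.435, 0.065, 0.043, -0.0], 'tool_pos': [0.22, 0.664, 0.213], 'tcp_rot': [-0.971, 1.345, 0.97], 'wrist_force': [0.386, -0.062, 0.038], 'ft_torque': [0.018, 0.01, -0.042], 'width': 0.092}
scene ['img', 'camera_matrix', 'pose', 'shot'] [[0.372, -0.692, 0.619, 1.131], [0.928, 0.286, -0.238, -0.216], [-0.012, 0.663, 0.748, 0.775], [0.0, 0.0, 0.0, 1.0]] [[361.0, 0.0, 320.4], [0.0, 361.0, 201.1], [0.0, 0.0, 1.0]]
toggle_box [([0.321, -0.26, 0.052], 0.82), ([0.426, -0.03, 0.055], 0.77), ([0.523, -0.166, 0.055], 0.74), ([0.79, -0.013, 0.02], 0.74)]
toggle_knob [([0.596, -0.296, 0.104], 0.62), ([0.28, -0.269, 0.102], 0.59), ([0.486, -0.163, 0.104], 0.51), ([0.385, -0.033, 0.104], 0.46)]
reset_box [([0.607, 0.164, 0.046], 0.55)]
reset_left_top [([0.587, 0.197, 0.07], 0.6)]
reset_right_top [([0.597, 0.14, 0.062], 0.66)]
battery [([0.489, -0.373, 0.072], 0.87)]
brush [([0.79, -0.015, 0.019], 0.62)]
caddy [([0.555, 0.389, 0.02], 0.6)]
side ['img', 'camera_matrix', 'pose', 'shot'] [[-0.89, 0.361, -0.28, 0.257], [-0.457, -0.699, 0.551, 0.59], [0.003, 0.618, 0.786, 0.916], [0.0, 0.0, 0.0, 1.0]] [[404.2, 0.0, 314.2], [0.0, 404.2, 206.3], [0.0, 0.0, 1.0]]
toggle_box [([0.596, -0.267, 0.052], 0.91), ([0.396, -0.01, 0.051], 0.86), ([0.294, -0.244, 0.057], 0.75), ([0.491, -0.14, 0.052], 0.74)]
toggle_knob [([0.481, -0.158, 0.104], 0.58), ([0.384, -0.032, 0.101], 0.53), ([0.583, -0.294, 0.106], 0.47), ([0.275, -0.268, 0.103], 0.42)]
reset_box [([0.57, 0.184, 0.051], 0.92)]
reset_left_top []
reset_right_top [([0.587, 0.145, 0.062], 0.54)]
battery [([0.451, -0.342, 0.082], 0.95)]
brush [([0.784, 0.004, 0.018], 0.86), ([0.571, 0.182, 0.049], 0.39)]
caddy [([0.54, 0.397, 0.019], 0.88)]
```

View pics/scene.png

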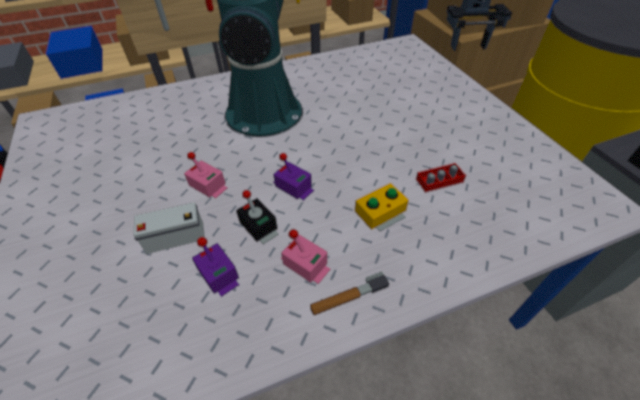

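View pics/side.png

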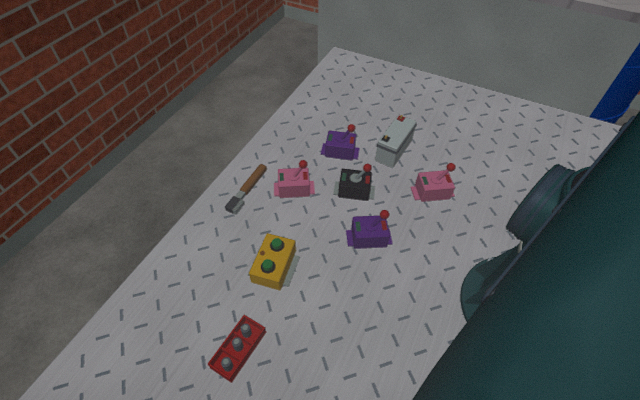

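The real black box is at scene (256,218) and side (355,183). The yellow reset box is at scene (382,204) and side (272,260). Four pink and purple decoys stand around the black box. I'll move the wrist over the yellow box for a closer look.

```bash
cat >> h.py <<'E'
def plan(target,yaw=None,s=None):
    """target TCP, tool down, jaw axis z at angle yaw in world; prints linear/twist units"""
    s=s or arm.observe(); r=R.from_rotvec(s['tcp_rot']); M=r.as_matrix()
    lin=M.T@(np.array(target)-s['tool_pos'])/0.06
    tw=np.zeros(3)
    if yaw is not None:
        best=None
        for y in (yaw,yaw+np.pi):
            z=np.array([np.cos(y),np.sin(y),0]);x=np.array([0,0,-1.])
            T=R.from_matrix(np.c_[x,np.cross(z,x),z]); v=(r.inv()*T).as_rotvec()
            if best is None or np.linalg.norm(v)<np.linalg.norm(best): best=v
        tw=np.degrees(best)/8
    print('lin',lin.round(3).tolist(),'twist',tw.round(3).tolist())
E
python3 - <<'E'
from h import *
s=arm.observe(); print(R.from_rotvec(s['tcp_rot']).as_matrix().round(3).tolist())
p=arm.camera('wrist'); print(p['T_tool_cam'].round(3).tolist(),p['camera_matrix'].round(0).tolist())
plan([0.55,0.12,0.30],np.pi/2)
plan([0.55,0.12,0.30],0)
E
```

```text
[[0.0, -0.949, 0.314], [0.0, 0.314, 0.949], [-1.0, 0.0, 0.0]]
[[-0.001, 0.293, -0.956, -0.17], [-0.001, 0.956, 0.293, 0.083], [1.0, 0.002, -0.0, 0.0], [0.0, 0.0, 0.0, 1.0]] [[331.0, 0.0, 315.0], [0.0, 331.0, 191.0], [0.0, 0.0, 1.0]]
lin [-1.435, -8.073, -6.886] twist [-2.291, 0.0, -0.0]
lin [-1.435, -8.073, -6.886] twist [8.959, -0.0, -0.0]
```

drive_tool --moves '[{"linear": [-1.1,-4,-4.1],"twist": [-1.1,0,0],"claw": 0.55},{"linear": [-1.1,-8.2,-8.4],"twist": [-2.3,0,0],"claw": 0.55},{"linear": [-1.1,-8.2,-8.4],"twist": [-2.3,0,0],"claw": 0.0},{"linear": [-1.1,-8.2,-8.4],"twist": [-2.3,0,0],"claw": 0.0},{"linear": [-1.1,-8.2,-8.4],"twist": [-2.3,0,0],"claw": 0.0},{"linear": [-1.1,-8.2,-8.4],"twist": [-2.3,0,0],"claw": 0.0},{"linear": [-1.1,-8.2,-8.4],"twist": [-2.3,0,0],"claw": 0.0},{"linear": [-1.1,-8.2,-8.4],"twist": [-2.3,0,0],"claw": 0.0}]'

```text
time_s: 1.95
tool_pos: [0.4386, 0.2157, 0.263]
tcp_rot: [-1.21, 1.208, 1.21]
wrist_force: [0.7, 0.1, 0.2]
width: 0.014
```

drive_tool --moves '[{"linear": [-0.3,-0.8,-1.5],"twist": [0,0,0],"claw": 0.0},{"linear": [-0.3,-1.5,-3.1],"twist": [0,0,0],"claw": 0.0},{"linear": [-0.3,-1.5,-3.1],"twist": [0,0,0],"claw": 0.0},{"linear": [-0.3,-1.5,-3.1],"twist": [0,0,0],"claw": 0.0},{"linear": [-0.3,-1.5,-3.1],"twist": [0,0,0],"claw": 0.0},{"linear": [-0.3,-1.5,-3.1],"twist": [0,0,0],"claw": 0.0}]'

```text
time_s: 2.7
tool_pos: [0.5285, 0.0304, 0.2809]
tcp_rot: [-1.21, 1.208, 1.21]
wrist_force: [0.3, 0.3, -0.3]
width: 0.0007
```

Run:
```python
from h import *
s=arm.observe(); p=arm.camera('wrist'); save(p,'w1.png')
np.savez('w1.npz',img=p['img'],K=p['camera_matrix'],T=p['T_tool_cam'],pos=s['tool_pos'],rot=s['tcp_rot'])
print(s['tool_pos'],s['dq'].round(3) if hasattr(s['dq'],'round') else s['dq'])
for t in ['toggle_box','toggle_knob','reset_box','reset_left_top','reset_right_top']:
    print(t,[(np.round(d['xyz'],3).tolist(),round(d['conf'],2)) for d in arm.search_frame(p,t)][:4])
```

```text
[0.52848817 0.03039687 0.28092303] [ 0.013 -0.004  0.004 -0.001  0.001 -0.003]
toggle_box [([0.595, -0.278, 0.059], 0.88), ([0.401, -0.02, 0.056], 0.68), ([0.636, -0.094, 0.056], 0.63), ([0.347, -0.251, 0.007], 0.6)]
toggle_knob [([0.589, -0.292, 0.108], 0.73), ([0.638, -0.09, 0.112], 0.67), ([0.385, -0.032, 0.112], 0.63), ([0.48, -0.164, 0.107], 0.6)]
reset_box [([0.575, 0.163, 0.047], 0.96)]
reset_left_top [([0.577, 0.193, 0.069], 0.97)]
reset_right_top [([0.586, 0.136, 0.066], 0.9)]
```

View pics/w1.png

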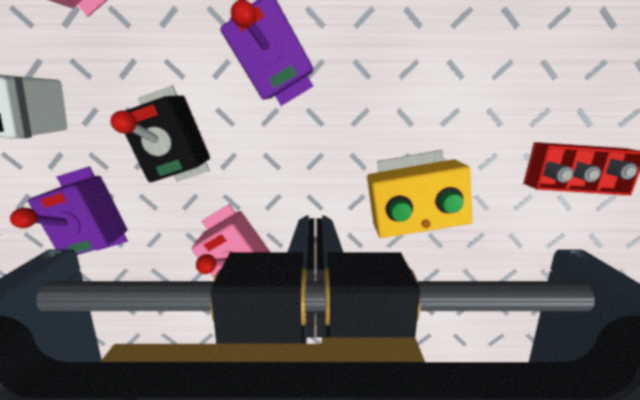

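The wrist view shows the black box with its red patch at (145,113), its green patch at (168,168) and its knob at (123,122). The green buttons are at (400,209) and (450,200). Next I'll segment these and triangulate against the scene and side views.

Run:
```python
from h import *
d=np.load('w1.npz'); W=np.eye(4);W[:3,:3]=R.from_rotvec(d['rot']).as_matrix();W[:3,3]=d['pos'];W=W@d['T']
P={'w':(d['img'],d['K'],W)}
for n in('scene','side'):
    q=arm.camera(n);P[n]=(q['img'],q['camera_matrix'],q['pose'])
def cen(v,seed,col,r):
    h=cv2.cvtColor(P[v][0],cv2.COLOR_RGB2HSV).astype(int);H,S,V=h[...,0],h[...,1],h[...,2]
    m=((H<8)|(H>172))&(S>150)&(V>60) if col=='r' else (H>40)&(H<90)&(S>80)&(V>25)
    yy,xx=np.nonzero(m); k=np.hypot(xx-seed[0],yy-seed[1])<r
    return np.array([xx[k].mean(),yy[k].mean()]),k.sum()
def ray(v,uv):
    _,K,T=P[v]; c=np.linalg.inv(K)@[*uv,1]; return T[:3,3],T[:3,:3]@(c*[1,-1,-1])
def pl(v,uv,z): o,dd=ray(v,uv); return o+dd*(z-o[2])/dd[2]
def tri(rs):
    A=0;b=0
    for o,dd in rs:
        dd=dd/np.linalg.norm(dd);M=np.eye(3)-np.outer(dd,dd);A=A+M;b=b+M@o
    return np.linalg.solve(A,b)
F={'knob':('r',.103,{'w':(123,122,13),'scene':(247,194,7),'side':(367,168,7)}),
'L':('g',.066,{'w':(450,200,18),'scene':(392,194,9),'side':(267,266,10)}),
'Rr':('g',.066,{'w':(400,209,18),'scene':(373,203,9),'side':(277,244,10)}),
'green':('g',.055,{'w':(168,168,18)}),'red':('r',.055,{'w':(147,113,12)})}
for n,(c,z,vs) in F.items():
    rs=[]
    for v,(a,b,r) in vs.items():
        uv,k=cen(v,(a,b),c,r);rs.append(ray(v,uv));print(n,v,uv.round(1),k,pl(v,uv,z).round(4))
    if len(rs)>1: print('  tri',tri(rs).round(4))
print('dome',pl('w',(157,141),.06).round(4))
```

```text
knob w [123.6 121.5] 440 [ 0.4767 -0.1667  0.103 ]
knob scene [246.2 193.8] 38 [ 0.4803 -0.1676  0.103 ]
knob side [366.9 167.2] 40 [ 0.4792 -0.1684  0.103 ]
  tri [ 0.4783 -0.1678  0.102 ]
L w [450.7 201.4] 419 [0.5764 0.1978 0.066 ]
L scene [391.5 193. ] 75 [0.5904 0.1953 0.066 ]
L side [267.  264.1] 86 [0.5793 0.2041 0.066 ]
  tri [0.5817 0.2011 0.0563]
Rr w [399.9 209.7] 405 [0.5872 0.1361 0.066 ]
Rr scene [372.6 202.7] 82 [0.6018 0.1329 0.066 ]
Rr side [276.2 242.8] 77 [0.5904 0.1413 0.066 ]
  tri [0.593  0.1379 0.0561]
green w [168.7 167.3] 305 [ 0.5361 -0.1481  0.055 ]
red w [146.1 112.3] 275 [ 0.4705 -0.166   0.055 ]
dome [ 0.5031 -0.1555  0.06  ]
```

Run:
```python
from h import *
plan([.433,-.181,.20],np.pi/2+.27)
plan([.433,-.181,.095],np.pi/2+.27)
```

```text
lin [1.349, 1.605, -3.516] twist [-1.919, 0.002, 0.006]
lin [3.099, 1.607, -3.516] twist [-1.919, 0.002, 0.006]
```

drive_tool --moves '[{"linear": [0.6,0.8,-1.5],"twist": [-0.9,0,0],"claw": 0.0},{"linear": [1.35,1.6,-3.5],"twist": [-1.92,0,0],"claw": 0.0},{"linear": [1.35,1.6,-3.5],"twist": [-1.92,0,0],"claw": 0.0},{"linear": [1.35,1.6,-3.5],"twist": [-1.92,0,0],"claw": 0.0},{"linear": [1.35,1.6,-3.5],"twist": [-1.92,0,0],"claw": 0.0},{"linear": [2.2,1.6,-3.5],"twist": [-1.92,0,0],"claw": 0.0},{"linear": [3.1,1.6,-3.5],"twist": [-1.92,0,0],"claw": 0.0},{"linear": [3.1,1.6,-3.5],"twist": [-1.92,0,0],"claw": 0.0}]'

```text
time_s: 4.1
tool_pos: [0.4316, -0.1784, 0.0925]
tcp_rot: [-1.401, 1.069, 1.411]
wrist_force: [-0.3, -0.8, 1.0]
width: 0.0002
```

Run:
```python
from h import *
s=arm.observe();print(s['tool_pos'],s['wrist_force'])
plan([.5055,-.160,.095],np.pi/2+.27)
```

```text
[ 0.43159285 -0.17840202  0.09251858] [-0.29169027 -0.76575172  1.02859554]
lin [-0.046, -1.269, -0.034] twist [0.006, 0.032, -0.028]
```

drive_tool --moves '[{"linear": [-0.05,-0.3,-0.03],"twist": [0,0,0],"claw": 0.0},{"linear": [-0.05,-0.5,-0.03],"twist": [0,0,0],"claw": 0.0},{"linear": [-0.05,-0.7,-0.03],"twist": [0,0,0],"claw": 0.0},{"linear": [-0.05,-0.9,-0.03],"twist": [0,0,0],"claw": 0.0},{"linear": [-0.05,-1.05,-0.03],"twist": [0,0,0],"claw": 0.0},{"linear": [-0.05,-1.15,-0.03],"twist": [0,0,0],"claw": 0.0},{"linear": [-0.05,-1.25,-0.03],"twist": [0,0,0],"claw": 0.0},{"linear": [-0.05,-1.25,-0.03],"twist": [0,0,0],"claw": 0.0}]'

```text
time_s: 5.1
tool_pos: [0.5041, -0.1599, 0.0948]
tcp_rot: [-1.4, 1.07, 1.412]
wrist_force: [-1.7, -0.0, -1.5]
width: 0.0004
```

drive_tool --moves '[{"linear": [0,-0.03,0],"twist": [0,0,0],"claw": 0.0},{"linear": [0,-0.05,0],"twist": [0,0,0],"claw": 0.0}]'

```text
time_s: 5.35
tool_pos: [0.505, -0.1593, 0.0943]
tcp_rot: [-1.398, 1.072, 1.416]
wrist_force: [-20.3, -8.8, 8.5]
width: 0.0006
```

drive_tool --moves '[{"linear": [0,0.2,0],"twist": [0,0,0],"claw": 0.0},{"linear": [0,0.5,0],"twist": [0,0,0],"claw": 0.0},{"linear": [-0.8,0.7,0],"twist": [0,0,0],"claw": 0.0},{"linear": [-1.8,0.7,0],"twist": [0,0,0],"claw": 0.0},{"linear": [-2.5,0.5,1],"twist": [0,0,0],"claw": 0.2},{"linear": [-2.5,0.3,2],"twist": [0.4,0,0],"claw": 0.55},{"linear": [-2.5,0.3,2],"twist": [0.8,0,0],"claw": 0.55},{"linear": [-2.5,0.3,2],"twist": [0.8,0,0],"claw": 0.55}]'

```text
time_s: 6.35
tool_pos: [0.4567, -0.0487, 0.2455]
tcp_rot: [-1.32, 1.132, 1.336]
wrist_force: [0.1, 0.1, -0.6]
width: 0.0379
```

Run:
```python
from h import *
s=arm.observe();p=arm.camera('wrist');save(p,'w2.png');print(s['tool_pos'],s['width'],s['wrist_force'])
plan([.583,.167,.20],np.pi/2+.173)
```

```text
[ 0.45670135 -0.04871918  0.24550041] 0.037858364061230824 [ 0.07281595  0.10646853 -0.55724869]
lin [0.748, -2.662, 3.216] twist [-0.083, 0.036, -0.063]
```

View pics/w2.png

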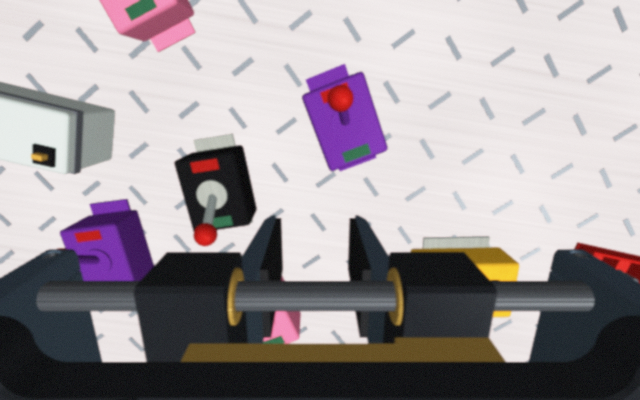

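The lever now leans over the green side, with the knob at (205,234). I'll hover near the reset box for a close measurement.

drive_tool --moves '[{"linear": [0.1,-0.8,1.6],"twist": [0,0,0],"claw": 0.55},{"linear": [0.5,-1.6,3.2],"twist": [-0.1,0,0],"claw": 0.55},{"linear": [0.7,-1.7,3.2],"twist": [-0.1,0,0],"claw": 0.55},{"linear": [0.7,-1.7,3.2],"twist": [-0.1,0,0],"claw": 0.55},{"linear": [0.7,-1.7,3.2],"twist": [-0.1,0,0],"claw": 0.55},{"linear": [0.7,-1.7,3.2],"twist": [-0.1,0,0],"claw": 0.55},{"linear": [0.7,-1.7,3.2],"twist": [-0.1,0,0],"claw": 0.55}]'

```text
time_s: 7.28
tool_pos: [0.5262, 0.1555, 0.2037]
tcp_rot: [-1.329, 1.125, 1.345]
wrist_force: [0.3, -0.5, -0.5]
width: 0.0501
```

Run:
```python
from h import *
s=arm.observe();p=arm.camera('wrist');save(p,'w3.png');print(s['tool_pos'],s['width'])
np.savez('w3.npz',img=p['img'],K=p['camera_matrix'],T=p['T_tool_cam'],pos=s['tool_pos'],rot=s['tcp_rot'])
for t in ['reset_box','reset_left_top','reset_right_top']:
    print(t,[(np.round(d['xyz'],3).tolist(),round(d['conf'],2)) for d in arm.search_frame(p,t)][:4])
q=arm.camera('side')
print([(np.round(d['xyz'],3).tolist(),round(d['conf'],2)) for d in arm.search_frame(q,'toggle_knob')])
```

```text
[0.52623688 0.15548083 0.20368024] 0.05012986690843221
reset_box [([0.57, 0.162, 0.048], 0.6)]
reset_left_top [([0.577, 0.196, 0.069], 0.8)]
reset_right_top [([0.588, 0.137, 0.064], 0.97)]
[([0.573, 0.205, 0.066], 0.71), ([0.384, -0.031, 0.103], 0.55), ([0.542, 0.356, 0.034], 0.5), ([0.522, -0.153, 0.103], 0.46)]
```

View pics/w3.png

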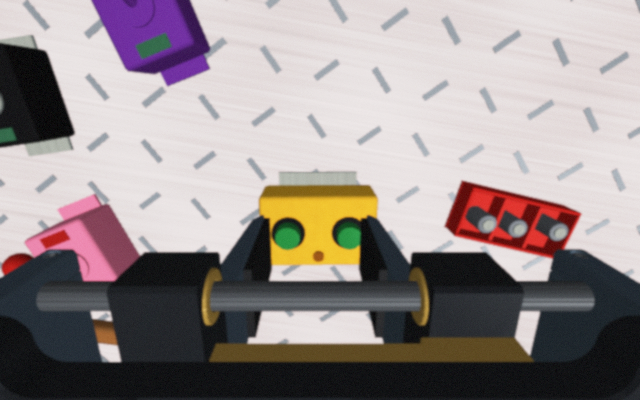

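The buttons are level in the image at (288,234) and (348,234), so the yaw matches. I'll convert these to positions.

Run:
```python
from h import *
d=np.load('w3.npz'); W=np.eye(4);W[:3,:3]=R.from_rotvec(d['rot']).as_matrix();W[:3,3]=d['pos'];W=W@d['T']
h=cv2.cvtColor(d['img'],cv2.COLOR_RGB2HSV).astype(int);H,S,V=h[...,0],h[...,1],h[...,2]
pts=[]
for u0 in(288,348):
    best=(H>40)&(H<90)&(S>80)&(V>95); yy,xx=np.nonzero(best);k=np.hypot(xx-u0,yy-234)<20;xx,yy=xx[k],yy[k]
    uv=[(xx.min()+xx.max())/2,(yy.min()+yy.max())/2]
    c=np.linalg.inv(d['K'])@[*uv,1];dd=W[:3,:3]@(c*[1,-1,-1]);o=W[:3,3];P=o+dd*(.066-o[2])/dd[2]
    pts.append(P);print(uv,xx.min(),xx.max(),yy.min(),yy.max(),P.round(4))
v=pts[1]-pts[0];yaw=np.arctan2(-v[0],v[1]);m=sum(pts)/2;print(np.hypot(*v[:2]),yaw,m)
plan([*m[:2],.085],np.pi/2+yaw)
```

```text
[np.float64(287.0), np.float64(237.5)] 275 299 227 248 [0.5889 0.1386 0.066 ]
[np.float64(349.0), np.float64(237.5)] 338 360 227 248 [0.5782 0.2007 0.066 ]
0.0629292500023461 0.17000600234280444 [0.58356979 0.16963898 0.066     ]
lin [1.969, -0.995, 0.04] twist [0.036, 0.037, -0.06]
```

drive_tool --moves '[{"linear": [0.5,-0.5,0.04],"twist": [0,0,0],"claw": 0.55},{"linear": [1.3,-1.0,0.04],"twist": [0.04,0.04,-0.06],"claw": 0.55},{"linear": [1.9,-1.0,0.04],"twist": [0.04,0.04,-0.06],"claw": 0.55},{"linear": [1.97,-1.0,0.04],"twist": [0.04,0.04,-0.06],"claw": 0.55},{"linear": [1.97,-1.0,0.04],"twist": [0.04,0.04,-0.06],"claw": 0.55}]'

```text
time_s: 8.2
tool_pos: [0.5841, 0.1698, 0.0858]
tcp_rot: [-1.333, 1.124, 1.332]
wrist_force: [-0.6, -0.9, 0.5]
width: 0.05
```

Run:
```python
from h import *
s=arm.observe();p=arm.camera('wrist');q=arm.camera('scene')
a=cv2.resize(p['img'][150:300,200:440],None,fx=2.5,fy=2.5);b=cv2.resize(q['img'][170:235,330:450],(600,325))
cv2.imwrite('pics/w4.png',cv2.cvtColor(np.vstack([a,b])[:600] if 0 else np.vstack([cv2.resize(a,(600,270)),b]),cv2.COLOR_RGB2BGR))
print(s['tool_pos'],s['width'],s['wrist_force'])
plan([.5836,.1696,.056],np.pi/2+.17)
```

```text
[0.58412658 0.1697504  0.08583741] 0.04998901926681687 [-0.56155301 -0.91349379  0.49044314]
lin [0.512, 0.02, -0.002] twist [-0.004, -0.002, 0.016]
```

View pics/w4.png

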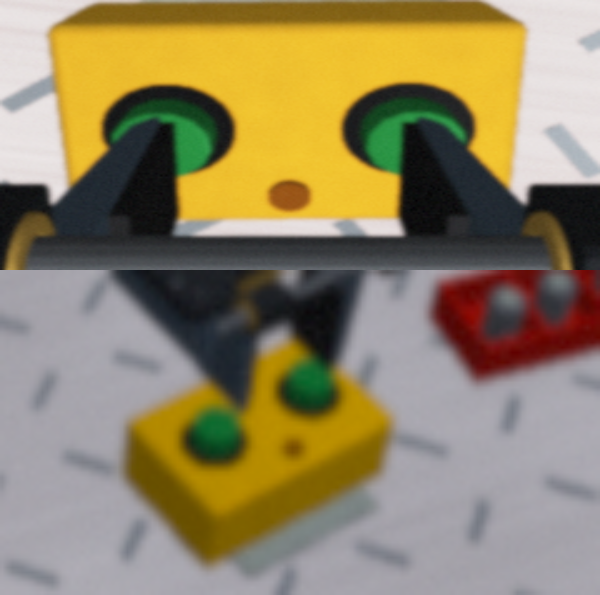

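Both fingertips sit over the buttons, at crop positions (150,130) and (420,130). I'll press now.

drive_tool --moves '[{"linear": [0.2,0.01,0],"twist": [0,0,0],"claw": 0.55},{"linear": [0.35,0.02,0],"twist": [0,0,0],"claw": 0.55},{"linear": [0.42,0.02,0],"twist": [0,0,0],"claw": 0.55},{"linear": [0.46,0.02,0],"twist": [0,0,0],"claw": 0.55},{"linear": [0.48,0.02,0],"twist": [0,0,0],"claw": 0.55},{"linear": [0.48,0.02,0],"twist": [0,0,0],"claw": 0.55}]'

```text
time_s: 9.05
tool_pos: [0.5837, 0.1697, 0.0582]
tcp_rot: [-1.334, 1.123, 1.331]
wrist_force: [-2.6, -0.4, 10.7]
width: 0.0502
```

drive_tool --moves '[{"linear": [0.03,0,0],"twist": [0,0,0],"claw": 0.55},{"linear": [0.04,0,0],"twist": [0,0,0],"claw": 0.55},{"linear": [0.04,0,0],"twist": [0,0,0],"claw": 0.55}]'

```text
time_s: 9.43
tool_pos: [0.5839, 0.1698, 0.0579]
tcp_rot: [-1.334, 1.123, 1.332]
wrist_force: [-16.2, -4.6, 41.9]
width: 0.0503
```

Run:
```python
from h import *
s=arm.observe();print(s['tool_pos'],s['width'],s['wrist_force'],s['ft_torque'])
```

```text
[0.58385116 0.16980758 0.05789831] 0.05031937274225973 [-16.16028251  -4.59120028  41.8605438 ] [-0.69915924  2.90423518  0.02280323]
```

drive_tool --moves '[{"linear": [0.02,0,0],"twist": [0,0,0],"claw": 0.55},{"linear": [0.02,0,0],"twist": [0,0,0],"claw": 0.55},{"linear": [0.02,0,0],"twist": [0,0,0],"claw": 0.55},{"linear": [0.02,0,0],"twist": [0,0,0],"claw": 0.55},{"linear": [0.02,0,0],"twist": [0,0,0],"claw": 0.55},{"linear": [0.02,0,0],"twist": [0,0,0],"claw": 0.55},{"linear": [0.02,0,0],"twist": [0,0,0],"claw": 0.55},{"linear": [0.02,0,0],"twist": [0,0,0],"claw": 0.55}]'

```text
time_s: 10.42
tool_pos: [0.5838, 0.1698, 0.058]
tcp_rot: [-1.334, 1.124, 1.332]
wrist_force: [-11.1, -3.6, 29.0]
width: 0.0502
```

Run:
```python
from h import *
s=arm.observe();print(s['tool_pos'],s['width'],s['wrist_force'],s['ft_torque'])
p=arm.camera('wrist');cv2.imwrite('pics/w5.png',cv2.cvtColor(cv2.resize(p['img'][150:300,200:440],None,fx=2.5,fy=2.5),cv2.COLOR_RGB2BGR))
```

```text
[0.58382349 0.1697686  0.05804694] 0.050249938057255535 [-11.1137027   -3.57960196  28.99497471] [-0.49169044  2.22092986 -0.03276871]
```

View pics/w5.png

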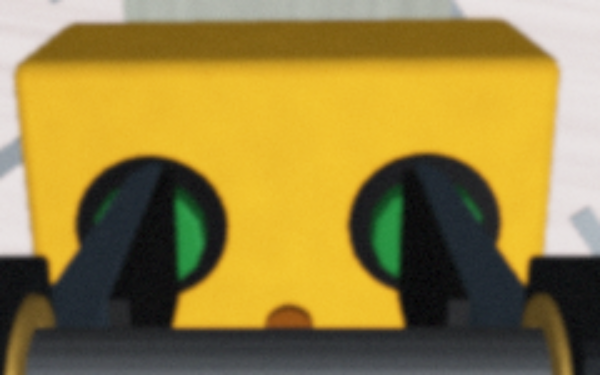

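Both buttons are pressed evenly, at crop positions (152,225) and (425,220). I'll hold another two seconds or so, then release.

drive_tool --moves '[{"linear": [0.025,0,0],"twist": [0,0,0],"claw": 0.55},{"linear": [0.025,0,0],"twist": [0,0,0],"claw": 0.55},{"linear": [0.025,0,0],"twist": [0,0,0],"claw": 0.55},{"linear": [0.025,0,0],"twist": [0,0,0],"claw": 0.55},{"linear": [0.025,0,0],"twist": [0,0,0],"claw": 0.55},{"linear": [0.025,0,0],"twist": [0,0,0],"claw": 0.55},{"linear": [0.025,0,0],"twist": [0,0,0],"claw": 0.55},{"linear": [0.025,0,0],"twist": [0,0,0],"claw": 0.55}]'

```text
time_s: 11.48
tool_pos: [0.5839, 0.1698, 0.058]
tcp_rot: [-1.333, 1.125, 1.333]
wrist_force: [-12.3, -3.4, 32.4]
width: 0.0504
```

drive_tool --moves '[{"linear": [0.025,0,0],"twist": [0,0,0],"claw": 0.55},{"linear": [0.025,0,0],"twist": [0,0,0],"claw": 0.55},{"linear": [0.025,0,0],"twist": [0,0,0],"claw": 0.55},{"linear": [0.025,0,0],"twist": [0,0,0],"claw": 0.55},{"linear": [0.025,0,0],"twist": [0,0,0],"claw": 0.55},{"linear": [0.025,0,0],"twist": [0,0,0],"claw": 0.55},{"linear": [0.025,0,0],"twist": [0,0,0],"claw": 0.55},{"linear": [0.025,0,0],"twist": [0,0,0],"claw": 0.55}]'

```text
time_s: 12.48
tool_pos: [0.5839, 0.1698, 0.058]
tcp_rot: [-1.333, 1.126, 1.334]
wrist_force: [-12.2, -3.8, 32.3]
width: 0.0501
```

drive_tool --moves '[{"linear": [-0.2,0,0],"twist": [0,0,0],"claw": 0.55},{"linear": [-0.6,0,0],"twist": [0,0,0],"claw": 0.55},{"linear": [-1.4,0,0],"twist": [0,0,0],"claw": 0.55},{"linear": [-2.4,0,0],"twist": [0,0,0],"claw": 0.55},{"linear": [-3,0.5,0],"twist": [0,0,0],"claw": 0.55},{"linear": [-3,0.8,0],"twist": [0,0,0],"claw": 0.55},{"linear": [-3,0.8,0],"twist": [0,0,0],"claw": 0.55},{"linear": [-3,0.8,0],"twist": [0,0,0],"claw": 0.55}]'

```text
time_s: 13.48
tool_pos: [0.5367, 0.1618, 0.2369]
tcp_rot: [-1.333, 1.127, 1.335]
wrist_force: [-0.2, -0.3, 0.6]
width: 0.0499
```

Run:
```python
from h import *
s=arm.observe();print(s['tool_pos'],s['wrist_force'])
p=arm.camera('wrist');q=arm.camera('side')
cv2.imwrite('pics/w6.png',cv2.cvtColor(np.vstack([p['img'][60:320],cv2.resize(q['img'][100:300,200:500],(480,320))[:, :].repeat(1,0) if 0 else cv2.resize(q['img'][110:290,200:540],(640,338))]),cv2.COLOR_RGB2BGR))
for n in('reset_left_top','reset_right_top'): print(n,[(np.round(d['xyz'],3).tolist(),round(d['conf'],2)) for d in arm.search_frame(p,n)])
for n in('toggle_knob','battery','brush','caddy'): print(n,[(np.round(d['xyz'],3).tolist(),round(d['conf'],2)) for d in arm.search_frame(q,n)])
```

```text
[0.53665879 0.16178202 0.23693852] [-0.2136546  -0.27417439  0.59287323]
reset_left_top [([0.576, 0.197, 0.07], 0.64), ([0.587, 0.139, 0.066], 0.57), ([0.512, -0.152, 0.07], 0.28)]
reset_right_top []
toggle_knob []
battery [([0.45, -0.338, 0.084], 0.81)]
brush [([0.783, 0.005, 0.017], 0.62)]
caddy []
```

View pics/w6.png

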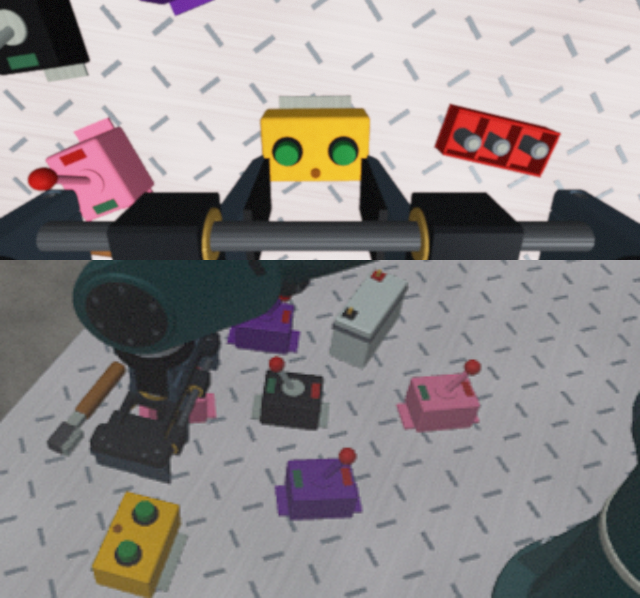

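The buttons are up again and the toggle leans to its green side. I'll check the knob position numerically before handing in.

Run:
```python
from h import *
q=arm.camera('side');h=cv2.cvtColor(q['img'],cv2.COLOR_RGB2HSV).astype(int)
m=((h[...,0]<8)|(h[...,0]>172))&(h[...,1]>150)&(h[...,2]>60);yy,xx=np.nonzero(m);k=np.hypot(xx-347,yy-166)<7
c=np.linalg.inv(q['camera_matrix'])@[xx[k].mean(),yy[k].mean(),1];d=q['pose'][:3,:3]@(c*[1,-1,-1]);o=q['pose'][:3,3]
P=o+d*(.103-o[2])/d[2];print(P, 'travel',np.linalg.norm(P[:2]-[.4792,-.1684]))
```

```text
[ 0.5339179  -0.14990945  0.103     ] travel 0.0577576751794008
```

The knob has travelled 57.8 mm, which matches the full 58 mm.

```bash
python3 -c "
from rig import arm
print(arm.hand_in())"
```

```text
the job is handed in; nothing more can be done
None
```

I switched the toggle on, then pressed both green buttons together, held them down and released them. I handed the job in at about 13.6 s on the robot's clock, well inside the 51 s limit.

- **Toggle:** I pushed the black box's lever with closed fingers until it met its stop at about 22 N. Afterwards the side camera showed the knob had travelled 57.8 mm, against the stated 58 mm.
- **Buttons:** One fingertip was on each button. The fingertips stayed at z = 58 mm, which is fully down, for about 3.4 s with a total vertical force of 11–42 N. The crop taken while pressing showed both buttons pressed evenly, and the final image shows both up again.
- **Things left alone:** The network put the battery and brush within about 4 mm of their starting places. It missed the caddy in the last side picture, but the wrist image shows it standing with all three cartridges in it.
- **Checks that failed or disagreed:** In the last pictures the network did not find the knob, and it reported the right button only under the left button's name. I relied on colour segmentation for the knob and on the picture for the buttons. My first triangulation also put the button tops about 10 mm too low. The colour patches probably included the button sides, so I used the stated 66 mm, and the press stopping at 58 mm agreed with that.
- **At hand-in:** The gripper was clear of everything and the wrist force was under 1 N.

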